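# Close the water-activity meter on a biscuit sample

## Task

A biscuit sample is loaded in the open drawer of the water-activity meter. Push the drawer fully home with the fingertips, without slamming it or touching the sample cup, and only then push the sealing lever on top of the meter all the way round to the green mark. Leave the other cups and glassware where they stand, and lift nothing.

Things in the scene. Friction and masses are not known exactly. Their poses are not given: they have to be found in the camera images.
- analyser: White bench-top water-activity meter, fixed on the bench: 180 wide, 270 deep, 125 high. Origin on the bench surface under the middle of its front face; its x axis points from the front face to the rear, y to the left of someone facing the front, z up. Front face vertical from 8 to 66 mm, then a console with a screen slopes back at 40 degrees to the flat top, which begins 70 mm behind the front face at 125 mm height.
- drawer_front (a point): Middle of the outer face of the blue drawer front. This face is flat, 128 wide and 40 high (12 to 52 mm above the bench), looks along the meter's -x, and is the face to push. The drawer front is 20 thick and flush with the top of the solid grey tray behind it; with the drawer home this face stands 20 mm ahead of the meter's front face.
- drawer (a joint): How far the drawer stands open, in m: 0 is fully home against its stop, 0.092 fully drawn out. It slides along the meter's x axis with about 2 N of friction and stays where it is left.
- drawer_well (a point): Centre of the floor of the round well in the drawer tray (44 across, 10 deep), 40 mm above the bench; the sample cup stands in it.
- cup_center (a point): Centre of the open white sample cup (40 across, 12 high, loose in the well, its rim 2 mm above the tray) with a brown biscuit round in it.
- lever (a joint): Angle of the sealing lever in rad: 0 points at the grey mark (open), 1.571 points at the green mark (sealed, against its stop). Seen from above it turns anticlockwise as it grows; about 0.12 N m of friction, stays where it is left.
- lever_pivot (a point): Pivot of the lever, on the flat top of the meter: 135 mm behind the front face, on the meter's centre line, 125 mm above the bench. The hub is 34 across and 18 high.
- lever_knob (a point): Middle of the lever's upright black cylindrical knob (18 across, 34 high, from 6 to 40 mm above the flat top). It is 65 mm from the pivot and is joined to it by a 10 mm thick round steel arm whose axis is 11 mm above the flat top. At 0 it lies to the front left of the pivot (45 degrees between the meter's -x and +y); at 1.571 to the front right (45 degrees between -x and -y).
- lidded_a_center (a point): Centre of a bystander: closed sample cup, white with a yellow lid, 43 across, 16 high.
- lidded_b_center (a point): Centre of a bystander: closed sample cup, white with an orange lid, 43 across, 16 high.
- beaker_center (a point): Centre of a bystander: empty glass beaker, 58 across, 70 high.
- jar_center (a point): Centre of a bystander: amber glass jar with a red cap, 48 across, 65 high.
There are look-alikes about, which are no part of the job. What is shaped like the part that bears cup_center but purple or red is not meant.

How it is judged (in metres and radians):
On the way, in this order (a step that is already met when the one before it is completed fails the run):
1. the drawer is fully home, the lever still near the grey mark (value of joint drawer below 0.003 m and value of joint lever below 0.5 rad), for 0.2 s.
2. the lever is at the green mark (value of joint lever above 1.47 rad), for 0.2 s.
At the end, for the whole second after the job is handed in: Drawer within 3 mm of its stop, lever within 0.1 rad of its stop at the green mark, the sample cup upright in its well (value of joint drawer below 0.003 m and value of joint lever above 1.47 rad and distance between cup_center and drawer_well below 0.012 m and angle between cup_center's own z axis and vertical below 0.2 rad); the robot touches nothing.
It fails at once if the lever is swung (past 0.5 rad) while the drawer is not home (more than 4 mm open) (value of joint lever above 0.5 rad and value of joint drawer above 0.004 m).
It fails at once if the drawer is slammed (faster than 0.4 m/s) (velocity of joint drawer below -0.4 m/s).
It fails at once if the robot touches the sample cup (contact force between any of the fingers, the arm and cup above 0.3 N).
It fails at once if the sample cup leaves its well or tips (distance between cup_center and drawer_well above 0.015 m or angle between cup_center's own z axis and vertical above 0.4 rad).
It fails at once if a bystander is moved or lifted more than 15 mm (distance of any of lidded_a_center, lidded_b_center, beaker_center, jar_center from where it was at the start of the episode above 0.015 m).
It also fails if it takes over 51 s, if anything falls off the work surface, if the arm or the gripper's body presses on something with over 40 N, if the wrist force passes 120 N, or if a joint passes its speed limit or range.

## Robot

A 6-joint arm with a two-finger parallel gripper is mounted at the origin on the work surface. World frame = base frame: x ahead of the robot, y to its left, z up, the work surface at z = 0. Lengths are in mm, angles in rad, forces in N, time in s.
With the tool pointing down it reaches from about 325 to 775 mm from the base axis. Payload 5.5 kg.
Tool frame: the origin (TCP) lies at the very end of the fingers, on their centre line; the grasp point (between the pads) lies 19 mm behind it (bot.grip_point_offset is the distance from the TCP to the grasp point, in mm); z points along the fingers, y is the line along which they close (so a half turn about z gives the same grasp; the last joint's range is limited). The gripper opens to 88 mm and grips with 3 to 60 N. Pads are 20 mm wide; open, the fingers measure 115 mm over their backs; the gripper's body (75 mm by 178 mm) begins 61 mm behind the grasp point.
Start: joints at [1.122, 0.091, 1.231, -0, 1.82, -0.057], TCP at [229.117, 554.546, 222.631] pointing down, gripper open.
Joint ranges: [-2.87, 2.87], [-0.86, 2.18], [0.17, 2.46], [-1.51, 4.65], [0.06, 2.69], [-2.65, 2.65]. Speed limits (rad/s): [2.57, 2.57, 3.01, 3.14, 3.14, 3.14].

## Interface

Orientations are given as a unit quaternion [x, y, z, w].
In Python, from plant import readout, imaging, order, bot gives the robot as it stands. The module is installed in compiled form; this text tells all that it offers.
- The arm moves only by the tool drive_tool, never from a script. Its argument "plan" is a list of rows, each a list of 2 entries, a list of its own where there are three numbers: the shift along the world's x, y, z in m, then the turn, a rotation vector about the world's x, y, z in rad. In form: [[[dx, dy, dz], [wx, wy, wz]], ...]. A call has 1 to 20 rows; each row is the pose to reach, as a shift and turn from the pose commanded when the call began; what a row does not reach only later rows make up. A row lasts 1/8 s, in which the tool goes at most 62.5 mm and 10.7 degrees, less where a joint would pass 70% of its speed; a pose out of reach is approached as far as the arm can. A call with a gripper value outside its range is refused whole. "hand" is the finger opening in m, from 0 to 0.0878, set as the call begins (left out, the last holds). The fingers move at their own pace and stop on an object; "newtons" is the grip in N (left out, the last holds). Time passes only in rows, so rows that repeat a pose let the fingers close. It gives the time, the measured TCP pose, the force, the opening and the grip force at its end, in the units of the state.
- readout.observe(): the state, without advancing time (a new reading comes with each control period).
- imaging.get_image(name): name is "side" or "top"; returns (picture, depth): 384x512x3 uint8, red, green, blue; 384x512 float32, mm along the optical axis (not along the pixel's ray), 0 where there is no reading.
- imaging.camera_model(name): a dict with "fx", "fy", "cx", "cy" (pixels), "rvec" (rotation vector, rad) and "tvec" (3), from world to camera coordinates, as OpenCV has them. Camera axes: x right, y down, z forward; pixel columns grow to the right and rows downward; lengths in mm; the calibration is good to about 2 mm. A picture is of the moment at which its call begins. camera_model takes no time and is no camera call.
- order.finish_job(): hands the job in; it is judged then, once.
The state is a dict: "time": time; "joints": joint angles; "qd": joint speeds; "tau": joint torques, N m; "tcp_pos": TCP position; "tool_rot": TCP orientation; "contact_force": force on the tool from outside, world axes, zero at the start; "moment": the same for the moment, N m; "opening": opening from 0.0 (shut) to 1.0 (fully open); "gripper_force": force on a finger pad.
Only numpy, scipy, OpenCV 4.12 (cv2) and the standard library are available. Lean on these libraries where they do the work, as an engineer would, in place of code of your own. Each camera call takes 0.05 s, during which the arm holds its last target. There are 200 camera calls.

## Working session

There is one attempt and no reset: what is moved stays moved. The work goes in short steps, Python scripts to look and compute and a tool call to move; the robot and the scene stay as the last step left them, time stands still between calls to the robot, and variables do not carry over. Pictures are saved under pics/ and viewed, at most 10 in all, crops included, and the job is handed in when it is done.

Besides the shell and the picture viewer there is one more tool, called as a command line: name --argument value ..., lists and objects as JSON in quotes. drive_tool: Moves the arm, as the interface text tells. Its arguments: {"type":"object","properties":{"plan":{"type":"array","items":{"type":"array"}},"hand":{"type":"number"},"newtons":{"type":"number"}},"required":["plan"]}

```bash
mkdir -p pics; cat > h.py <<'E'
import numpy as np, cv2
from plant import readout, imaging, order, bot
def save(name,fn):
    im,d=imaging.get_image(name); cv2.imwrite(fn,im[:,:,::-1]); np.savez(fn[:-4],im=im,d=d); return im,d
def cam(n):
    c=imaging.camera_model(n); R=cv2.Rodrigues(np.array(c["rvec"],float))[0]; return c,R,np.array(c["tvec"],float).ravel()
def ray(n,u,v,z):
    c,R,t=cam(n); d=R.T@np.array([(u-c["cx"])/c["fx"],(v-c["cy"])/c["fy"],1]); o=-R.T@t
    return o+d*(z-o[2])/d[2]
def pts(n,d):
    c,R,t=cam(n); v,u=np.mgrid[:d.shape[0],:d.shape[1]]
    P=np.stack([(u-c["cx"])/c["fx"]*d,(v-c["cy"])/c["fy"]*d,d],-1)
    return (P-t)@R
E
python3 - <<'E'
from h import *
a,_=save("top","pics/top0.png"); b,_=save("side","pics/side0.png")
s=readout.observe(); print(s)
for n in("top","side"):
    c,R,t=cam(n); print(n,c["fx"],-R.T@t,R[2])
E
```

```text
{'time': 0.1, 'joints': array([ 1.12227381e+00,  9.18110660e-02,  1.23174987e+00, -2.99319785e-05,
        1.81977778e+00, -5.67145188e-02]), 'qd': array([ 0.00017328, -0.00073534, -0.00161945,  0.00101319,  0.00066756,
        0.00049967]), 'tau': array([ 1.86162157e-03, -4.47857738e+01, -4.07569921e+01,  7.00316532e-02,
        2.84391094e-02, -1.20132277e-04]), 'tcp_pos': array([229.02478421, 554.29501037, 221.61228071]), 'tool_rot': array([ 1.94656850e-01,  9.80871015e-01, -8.48948931e-04, -2.04158504e-04]), 'contact_force': array([ 0.14507727, -0.41800475, -0.07855112]), 'moment': array([ 0.01949033,  0.04055049, -0.00195531]), 'gripper_force': 0.0, 'opening': 0.9993002518877406}
top 402.3060893649425 [442.04219333  22.22733182 829.84785379] [ 0.17593548  0.0011677  -0.98440101]
side 485.52972153531437 [ 427.48350621 -605.1800074   873.26793477] [ 0.14749638  0.6354693  -0.75790737]
```

View pics/top0.png

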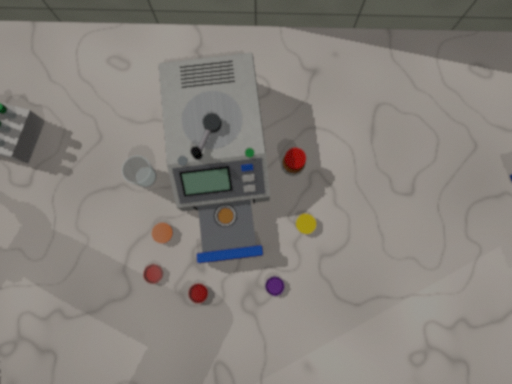

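View pics/side0.png

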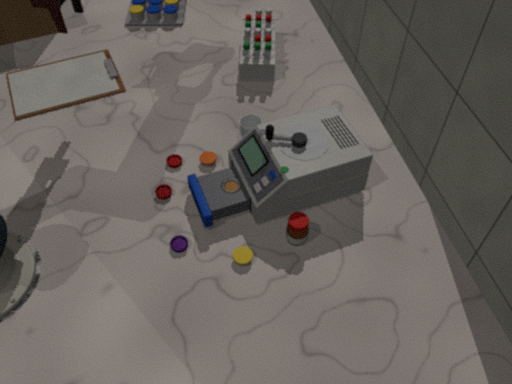

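The top view shows the meter with its blue drawer front at about (230,254), knob at (197,153) and green mark at (250,153). Candidates for the sample cup are white with brown at (226,216) in the tray, red at (153,273) and (198,293), and purple at (275,286). The one in the tray fits; the red and purple ones on the bench are look-alikes. Next I measure and take an enlarged crop.

```bash
cat > m.py <<'E'
from h import *
def blue(n,im,z):
    h=cv2.cvtColor(im,cv2.COLOR_RGB2HSV); m=cv2.inRange(h,(108,150,60),(125,255,255))
    k,l,s,c=cv2.connectedComponentsWithStats(m); i=1+np.argmax(s[1:,4]); return l==i
E
python3 - <<'E'
from m import *
for n in("top","side"):
    f=np.load(f"pics/{n}0.npz"); im,d=f["im"],f["d"]
    P=pts(n,d); m=blue(n,im,52)
    Q=P[m]; Q=Q[d[m]>0]
    print(n,len(Q),"z pct",np.percentile(Q[:,2],[5,50,95]))
    T=Q[Q[:,2]>47]; r=cv2.minAreaRect(T[:,:2].astype(np.float32)); print("rect",r); print(cv2.boxPoints(r))
    # table things
    h=cv2.cvtColor(im,cv2.COLOR_RGB2HSV)
    for nm,lo,hi in(("yellow",(22,150,80),(35,255,255)),("orange",(5,130,120),(18,255,255)),("purple",(126,100,40),(150,255,255)),("red",(0,150,60),(4,255,255)),("green",(45,120,60),(80,255,255)),("black",(0,0,0),(180,255,45))):
        k,l,s,c=cv2.connectedComponentsWithStats(cv2.inRange(h,lo,hi))
        for i in range(1,k):
            if s[i,4]>25:
                q=P[(l==i)&(d>0)]
                if len(q) and 250<q[:,0].mean()<900 and abs(q[:,1].mean())<400: print(nm,c[i].round(),s[i,4],np.median(q,0).round(),np.ptp(q,axis=0).round())
    a=(slice(120,310),slice(110,330)) if n=="top" else (slice(90,280),slice(140,390))
    crop=cv2.resize(im[a],None,fx=3,fy=3,interpolation=cv2.INTER_CUBIC); cv2.imwrite(f"pics/crop_{n}.png",crop[:,:,::-1])
E
```

```text
top 587 z pct [50.65051947 52.84383789 55.13136656]
rect ((461.4881286621094, 77.76742553710938), (17.431764602661133, 122.34497833251953), 8.421236038208008)
[[443.90753  137.00392 ]
 [461.8249    15.978052]
 [479.06873   18.53093 ]
 [461.15137  139.5568  ]]
yellow [306. 223.] 302 [527. -72.  17.] [39. 39.  8.]
orange [226. 216.] 134 [534.  89.  49.] [26. 24.  7.]
orange [162. 232.] 277 [502. 218.  17.] [35. 36.  7.]
purple [275. 286.] 248 [401. -11.   8.] [33. 34. 14.]
red [295. 158.] 348 [649. -45.  66.] [40. 39. 28.]
red [149. 275.] 40 [417. 240.   8.] [18. 15.  6.]
red [198. 293.] 227 [384. 140.   8.] [31. 33. 16.]
green [249. 152.] 46 [641.  44. 128.] [14. 11.  6.]
black [216. 128.] 30 [680. 103. 140.] [14. 16. 13.]
black [196. 153.] 86 [629. 133. 165.] [14. 13. 28.]
black [208. 176.] 191 [606. 111. 113.] [51. 96. 37.]
side 379 z pct [50.29244188 52.92032466 55.6544353 ]
rect ((459.5198669433594, 76.19537353515625), (19.133729934692383, 126.90028381347656), 8.26467227935791)
[[440.93167  137.61136 ]
 [459.17307   12.028987]
 [478.10806   14.779388]
 [459.86667  140.36176 ]]
yellow [242. 255.] 268 [525. -73.  17.] [40. 41.  9.]
orange [208. 157.] 148 [500. 219.  17.] [41. 38. 20.]
purple [179. 243.] 204 [401. -10.   8.] [35. 37. 15.]
red [174. 161.] 88 [420. 233.   9.] [33. 40. 15.]
red [164. 192.] 92 [384. 141.   9.] [34. 38. 14.]
red [298. 221.] 269 [648. -50.  66.] [41. 42. 18.]
green [284. 169.] 27 [640.  42. 128.] [13. 14.  5.]
black [269. 133.] 93 [629. 129. 154.] [14. 16. 46.]
black [255. 157.] 282 [598. 108. 104.] [ 57. 107.  42.]
black [298. 142.] 105 [687. 100. 141.] [29. 29. 19.]
black [233. 205.] 446 [534.  37.  36.] [ 91. 145.  64.]
black [195. 201.] 29 [450.  73.  39.] [10. 71. 14.]
black [292. 233.] 47 [633. -59.  38.] [18. 25. 15.]
black [304. 233.] 38 [658. -63.  38.] [21. 16. 16.]
```

View pics/crop_top.png

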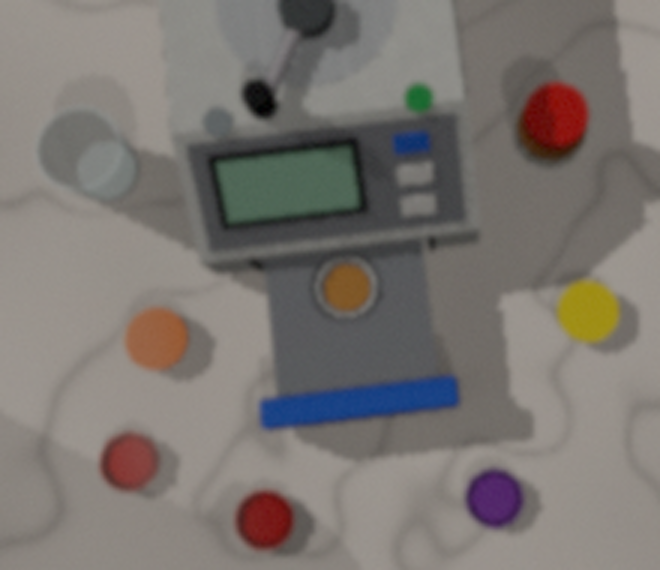

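The crop confirms it: the white cup with the brown biscuit sits in the tray at (226,216), with red and purple look-alikes on the bench. The yaw estimates differ, so I'll refine them with the meter's top outline.

```bash
python3 - <<'E'
from m import *
for n in("top","side"):
    f=np.load(f"pics/{n}0.npz"); im,d=f["im"],f["d"]; P=pts(n,d)
    X=P[...,0];Y=P[...,1];Z=P[...,2]
    reg=(X>450)&(X<900)&(Y>-80)&(Y<260)&(d>0)
    m=(reg&(abs(Z-125)<5)).astype(np.uint8); k,l,s,c=cv2.connectedComponentsWithStats(m); q=P[l==1+np.argmax(s[1:,4])]
    print(n,"top",cv2.minAreaRect(q[:,:2].astype(np.float32)),np.median(q[:,2]))
    h=reg&(abs(Z-143)<4)&(X>655); print("hub",cv2.minEnclosingCircle(P[h][:,:2].astype(np.float32)),P[h].mean(0))
    h=reg&(abs(Z-165)<4); print("knob",cv2.minEnclosingCircle(P[h][:,:2].astype(np.float32)),P[h].mean(0),h.sum())
    # drawer front line: lower edge of blue top face
    b=blue(n,im,52); 
    t=P[b&(Z>47)&(d>0)]; v=np.linalg.svd(t[:,:2]-t[:,:2].mean(0),full_matrices=False)[2][0]; print("blue axis yaw",np.degrees(np.arctan2(-v[0]*np.sign(v[1]),abs(v[1]))),t.mean(0))
    y=reg&(Z>36)&(Z<60)&(X<530)&~b; t=P[y]; print("tray",cv2.minAreaRect(t[:,:2].astype(np.float32)),y.sum())
E
```

```text
top top ((721.7725830078125, 116.95404815673828), (215.69271850585938, 180.1935272216797), 8.439135551452637) 126.3541995595291
hub ((682.4876708984375, 118.72907257080078), 28.76646614074707) [687.27647498 114.50591656 143.36967368]
knob ((631.975341796875, 135.83413696289062), 8.482061386108398) [631.69810246 135.60223992 165.68302801] 82
blue axis yaw 8.429828218836628 [461.59496229  77.25856538  52.83832026]
tray ((490.9376220703125, 79.7226333618164), (78.99242401123047, 126.53564453125), 1.3209514617919922) 1734
side top ((719.8633422851562, 116.72920227050781), (212.843505859375, 183.98025512695312), 8.476313591003418) 126.14424407753738
hub ((680.3157348632812, 116.27117156982422), 27.579002380371094) [686.23227514 112.30613789 143.12515554]
knob ((630.9384765625, 134.4151611328125), 10.013038635253906) [629.70155597 132.66840085 165.2151721 ] 47
blue axis yaw 8.410173089910288 [459.99791324  71.94101884  52.92297934]
tray ((490.0671691894531, 76.73347473144531), (79.5993423461914, 128.3715057373047), 0.20738747715950012) 1170
```

drive_tool --plan '[[[0.015,-0.04,0],[0,0,0.05]],[[0.034,-0.087,0],[0,0,0.1]],[[0.05,-0.13,0],[0,0,0.15]],[[0.068,-0.175,0],[0,0,0.2]],[[0.085,-0.22,0],[0,0,0.25]],[[0.103,-0.265,0],[0,0,0.3]],[[0.12,-0.31,0],[0,0,0.35]],[[0.138,-0.355,0],[0,0,0.4]],[[0.155,-0.4,0],[0,0,0.45]],[[0.17,-0.44,0],[0,0,0.5]],[[0.187,-0.482,0],[0,0,0.538]],[[0.187,-0.482,0],[0,0,0.538]],[[0.187,-0.482,-0.04],[0,0,0.538]],[[0.187,-0.482,-0.08],[0,0,0.538]],[[0.187,-0.482,-0.12],[0,0,0.538]],[[0.187,-0.482,-0.12],[0,0,0.538]],[[0.187,-0.482,-0.12],[0,0,0.538]]]' --hand 0 --newtons 20

```text
time: 2.22
tcp_pos: [416.5, 73.2, 104.3]
tool_rot: [-0.073, 0.997, 0.0, 0.001]
contact_force: [0.4, -0.2, -0.1]
opening: 0.002
gripper_force: 0.0
```

drive_tool --plan '[[[0,0,-0.025],[0,0,0]],[[0,0,-0.05],[0,0,0]],[[0,0,-0.072],[0,0,0]],[[0,0,-0.072],[0,0,0]],[[0.01,0.0015,-0.072],[0,0,0]],[[0.015,0.002,-0.072],[0,0,0]],[[0.02,0.003,-0.072],[0,0,0]],[[0.025,0.0037,-0.072],[0,0,0]],[[0.03,0.0044,-0.072],[0,0,0]],[[0.036,0.0053,-0.072],[0,0,0]],[[0.042,0.0062,-0.072],[0,0,0]],[[0.05,0.0074,-0.072],[0,0,0]],[[0.05,0.0074,-0.072],[0,0,0]]]'

```text
time: 3.85
tcp_pos: [466.9, 80.0, 30.5]
tool_rot: [-0.073, 0.997, 0.0, 0.0]
contact_force: [0.4, -0.0, -0.7]
opening: 0.005
gripper_force: 0.0
```

```bash
python3 - <<'E'
from h import *
im,d=save("side","pics/side1.png")
cv2.imwrite("pics/side1c.png",cv2.resize(im[60:290,120:400],None,fx=2.5,fy=2.5,interpolation=cv2.INTER_CUBIC)[:,:,::-1])
E
```

```text
(no output)
```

View pics/side1c.png

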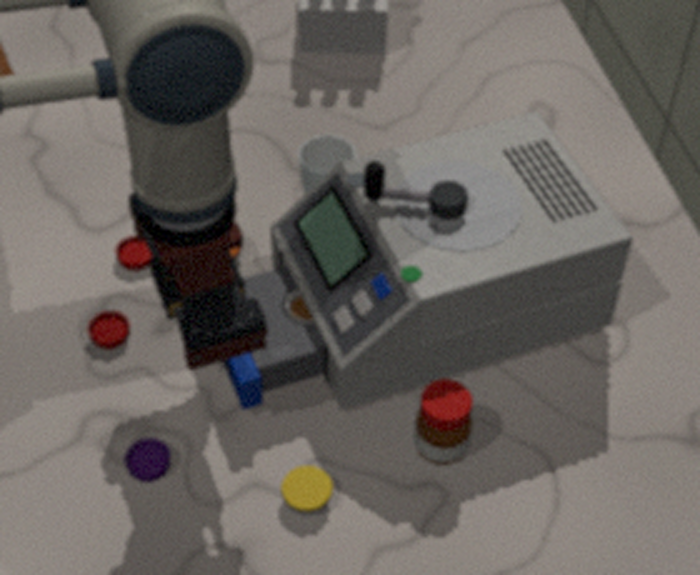

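The crop shows the fingers behind the blue drawer front at about (245,375), with the drawer part-way in, cup still in its well at (300,305) and lever untouched. I'll keep pushing.

drive_tool --plan '[[[0.006,0.0009,0],[0,0,0]],[[0.013,0.0019,0],[0,0,0]],[[0.02,0.003,0],[0,0,0]],[[0.027,0.004,0],[0,0,0]],[[0.034,0.005,0],[0,0,0]],[[0.041,0.0061,0],[0,0,0]],[[0.047,0.007,0],[0,0,0]],[[0.052,0.0077,0],[0,0,0]],[[0.056,0.0083,0],[0,0,0]],[[0.059,0.0087,0],[0,0,0]],[[0.061,0.009,0],[0,0,0]],[[0.061,0.009,0],[0,0,0]]]'

```text
time: 5.4
tcp_pos: [527.4, 89.0, 30.8]
tool_rot: [-0.073, 0.997, 0.0, 0.0]
contact_force: [-0.4, -0.2, -0.7]
opening: 0.003
gripper_force: 0.5
```

drive_tool --plan '[[[0.001,0.0001,0],[0,0,0]],[[0.002,0.0003,0],[0,0,0]],[[0.003,0.0004,0],[0,0,0]],[[0.004,0.0006,0],[0,0,0]],[[0.005,0.0007,0],[0,0,0]],[[0.005,0.0007,0],[0,0,0]]]'

```text
time: 6.15
tcp_pos: [528.2, 89.2, 30.9]
tool_rot: [-0.073, 0.997, -0.0, -0.005]
contact_force: [-20.0, -3.0, 10.9]
opening: 0.007
gripper_force: 10.3
```

A firm stop at 20 N, at the place expected for home. Backing off and lifting to look.

drive_tool --plan '[[[-0.005,-0.0007,0],[0,0,0]],[[-0.015,-0.002,0],[0,0,0]],[[-0.03,-0.0045,0],[0,0,0]],[[-0.04,-0.006,0],[0,0,0]],[[-0.04,-0.006,0.04],[0,0,0]],[[-0.04,-0.006,0.08],[0,0,0]],[[-0.04,-0.006,0.12],[0,0,0]],[[-0.04,-0.006,0.16],[0,0,0]],[[-0.04,-0.006,0.2],[0,0,0]],[[-0.06,0.03,0.2],[0,0,0]],[[-0.06,0.07,0.2],[0,0,0]],[[-0.06,0.11,0.2],[0,0,0]],[[-0.06,0.15,0.2],[0,0,0]],[[-0.06,0.15,0.2],[0,0,0]],[[-0.06,0.15,0.2],[0,0,0]]]'

```text
time: 8.02
tcp_pos: [472.1, 239.3, 230.7]
tool_rot: [-0.073, 0.997, -0.0, 0.0]
contact_force: [0.7, -0.1, 0.2]
opening: 0.003
gripper_force: 0.0
```

```bash
python3 - <<'E'
from m import *
print(readout.observe()["joints"])
for n in("top","side"):
    im,d=save(n,f"pics/{n}2.png"); P=pts(n,d); X,Y,Z=P[...,0],P[...,1],P[...,2]
    b=blue(n,im,52)&(d>0)&(Z>47); print(n,"blue",P[b].mean(0),b.sum())
    k=(X>600)&(X<660)&(Y>40)&(Y<170)&(abs(Z-165)<4)&(d>0); print("knob",cv2.minEnclosingCircle(P[k][:,:2].astype(np.float32)),k.sum())
    if n=="side": cv2.imwrite("pics/side2c.png",cv2.resize(im[60:290,120:400],None,fx=2.5,fy=2.5)[:,:,::-1])
E
```

```text
[ 4.05108485e-01 -9.77218796e-02  1.40480911e+00 -4.78928493e-04
  1.83429941e+00 -1.31231428e+00]
top blue [548.73931368  91.20631357  52.73601338] 586
knob ((632.5988159179688, 135.6370391845703), 8.912362098693848) 83
side blue [547.26415944  86.43954268  52.82010444] 355
knob ((629.4954833984375, 133.32736206054688), 9.310117721557617) 46
```

View pics/side2c.png

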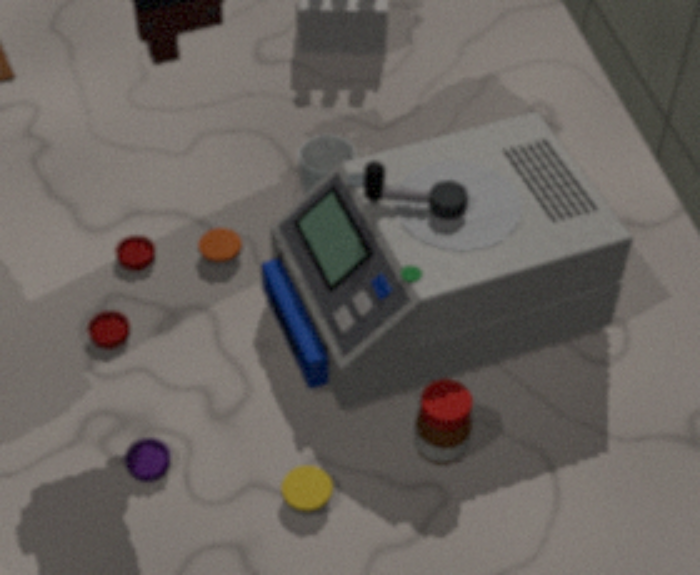

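The crop shows the blue drawer front flush under the console at (295,325) and the lever still on the grey side. Next I position beside the knob.

drive_tool --plan '[[[0.03,-0.013,0],[0,0,0]],[[0.07,-0.03,0],[0,0,0]],[[0.11,-0.048,0],[0,0,0]],[[0.14,-0.061,0],[0,0,0]],[[0.154,-0.067,0],[0,0,0]],[[0.154,-0.067,-0.03],[0,0,0]],[[0.154,-0.067,-0.06],[0,0,0]],[[0.154,-0.067,-0.084],[0,0,0]],[[0.154,-0.067,-0.084],[0,0,0]],[[0.154,-0.067,-0.084],[0,0,0]]]'

```text
time: 9.38
tcp_pos: [626.6, 172.0, 148.2]
tool_rot: [-0.073, 0.997, 0.0, 0.001]
contact_force: [0.0, -0.2, -0.2]
opening: 0.005
gripper_force: 0.0
```

drive_tool --plan '[[[0.001,-0.008,0],[0,0,0]],[[0.001,-0.015,0],[0,0,0]],[[-0.001,-0.022,0],[0,0,0]],[[-0.0025,-0.029,0],[0,0,0]],[[-0.0025,-0.038,0],[0,0,0]],[[-0.002,-0.046,0],[0,0,0]],[[0,-0.054,0],[0,0,0]],[[0.0025,-0.0625,0],[0,0,0]],[[0.0065,-0.07,0],[0,0,0]],[[0.011,-0.077,0],[0,0,0]],[[0.011,-0.077,0],[0,0,0]]]'

```text
time: 10.75
tcp_pos: [637.8, 94.6, 146.6]
tool_rot: [-0.072, 0.997, -0.0, 0.0]
contact_force: [0.4, -0.4, -0.8]
opening: 0.007
gripper_force: 0.0
```

```bash
python3 - <<'E'
from m import *
im,d=save("side",f"pics/side3.png")
cv2.imwrite("pics/side3c.png",cv2.resize(im[60:290,120:400],None,fx=2.5,fy=2.5)[:,:,::-1])
E
```

```text
(no output)
```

View pics/side3c.png

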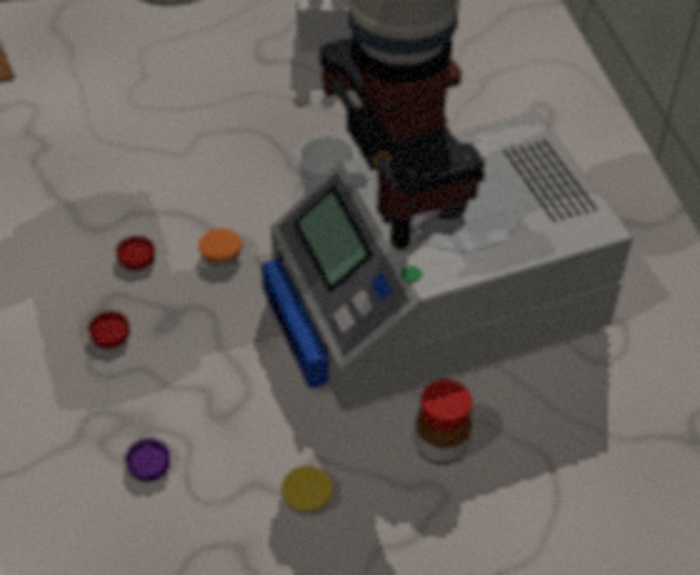

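The knob now stands at (400,235), close to the green mark at (411,274), with the fingers behind it. On to the stop.

drive_tool --plan '[[[0.004,-0.004,0],[0,0,0]],[[0.008,-0.008,0],[0,0,0]],[[0.01,-0.01,0],[0,0,0]],[[0.0123,-0.012,0],[0,0,0]],[[0.013,-0.014,0],[0,0,0]],[[0.014,-0.015,0],[0,0,0]],[[0.014,-0.015,0],[0,0,0]]]'

```text
time: 11.68
tcp_pos: [651.5, 81.1, 146.6]
tool_rot: [-0.073, 0.997, 0.0, 0.0]
contact_force: [2.0, 4.7, -0.3]
opening: 0.005
gripper_force: 2.1
```

drive_tool --plan '[[[0.001,-0.001,0],[0,0,0]],[[0.001,-0.002,0],[0,0,0]],[[0.002,-0.003,0],[0,0,0]],[[0.002,-0.004,0],[0,0,0]],[[0.002,-0.004,0],[0,0,0]],[[0.002,-0.004,0],[0,0,0]]]'

```text
time: 12.42
tcp_pos: [653.0, 79.1, 146.6]
tool_rot: [-0.074, 0.997, 0.002, 0.0]
contact_force: [1.4, 11.3, -0.0]
opening: 0.008
gripper_force: 4.9
```

The force climbs against a stop. Retreat along meter +y, lift clear and check.

drive_tool --plan '[[[-0.001,0.006,0],[0,0,0]],[[-0.003,0.02,0],[0,0,0]],[[-0.004,0.03,0],[0,0,0]],[[-0.004,0.03,0.03],[0,0,0]],[[-0.004,0.03,0.07],[0,0,0]],[[-0.03,0.06,0.09],[0,0,0]],[[-0.06,0.1,0.09],[0,0,0]],[[-0.09,0.14,0.09],[0,0,0]],[[-0.12,0.18,0.09],[0,0,0]],[[-0.15,0.22,0.09],[0,0,0]],[[-0.15,0.22,0.09],[0,0,0]],[[-0.15,0.22,0.09],[0,0,0]]]'

```text
time: 13.92
tcp_pos: [503.3, 296.5, 236.7]
tool_rot: [-0.073, 0.997, -0.0, 0.0]
contact_force: [0.3, 0.2, -0.6]
opening: 0.005
gripper_force: 0.0
```

```bash
python3 - <<'E'
from m import *
piv=np.array([691,113.]); y=0.147
for n in("top","side"):
    im,d=save(n,f"pics/{n}4.png"); P=pts(n,d); X,Y,Z=P[...,0],P[...,1],P[...,2]
    b=blue(n,im,52)&(d>0)&(Z>47); print(n,"blue",P[b].mean(0),b.sum())
    k=(X>600)&(X<690)&(Y>20)&(Y<170)&(abs(Z-165)<4)&(d>0); c=np.array(cv2.minEnclosingCircle(P[k][:,:2].astype(np.float32))[0]); r=c-piv
    print("knob",c,k.sum(),"r",np.hypot(*r),"lever",np.pi/4+y+np.arctan2(-r[1],-r[0]))
    if n=="top": cv2.imwrite("pics/top4c.png",cv2.resize(im[80:300,110:330],None,fx=2.6,fy=2.6)[:,:,::-1])
E
```

```text
top blue [548.68509979  91.05454447  52.75595465] 592
knob [654.58673096  60.78391266] 82 r 63.65882452284831 lever 1.8942443611259576
side blue [547.32141987  86.07153924  52.78727025] 354
knob [652.11846924  59.72602081] 49 r 65.95369809792805 lever 1.872720508443445
```

View pics/top4c.png

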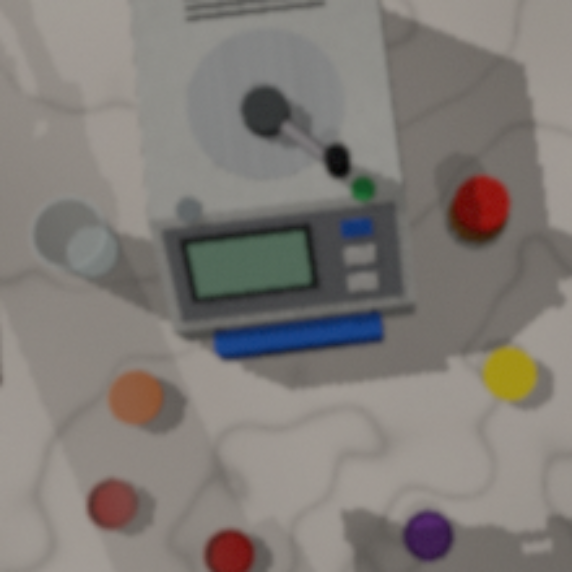

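The view shows the lever's knob at (337,160), beside the green mark at (363,188), the drawer home and the bystanders in place. My script had the yaw sign wrong. Corrected, the lever angle is about 1.59 rad, at its stop.

```bash
python3 -c "
from plant import order
print(order.finish_job())"
```

```text
the job is handed in; nothing more can be done
None
```

The drawer was pushed home against its stop, then the lever was swung to its stop at the green mark. The arm ended clear of everything and the job was handed in at about 14 s; the hand-in call gave no verdict.

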